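# Switch on and tare the classroom balance

### The job

Get the balance on the science bench ready to weigh into the tray standing on its pan: with closed fingers, press the raised half of the big rocker on the power block down until it is fully home, then press the balance's round power key all the way in, where it stays, and then press the long tare bar fully down for a moment and let it come back up. Only touch and press: leave the square key and the small round reset button alone, lift or carry nothing, and do not shift the tray, the power block or the other things on the bench.

Things in the scene. Friction and masses are not known exactly. Their poses are not given: they have to be found in the camera images.
- balance: White balance, 260 (x) x 200 (y) x 55 mm high, fixed to the bench, left or right of the middle (power block on the other side). Origin: centre of underside; z up; -x is the front. Three grey keys at x = -104 mm, tops 67 mm above the bench: round power key y = +70, square unit key y = +6, long tare bar y = -62. Behind them a dark display and a round steel pan (136 mm across, x = 45, top 70 mm high).
- power_key (a joint): Travel of the round power key in m, 0 fully out, 0.006 fully in; at the start 0 to 0.001. It moves straight down against about 3 N of friction and stays where it is left.
- power_key_top (a point): Centre of the top face of the round power key (26 mm across, standing 12 mm above the casing when out, 6 mm when in); moves with it. Axes as the balance.
- tare_bar (a joint): Travel of the tare bar in m, 0 up, 0.006 fully down; a spring (1.6 N at the top, 4 N fully down) brings it back up.
- tare_bar_top (a point): Centre of the top face of the long tare bar (22 mm in the balance's x, 52 mm in its y, standing 12 mm above the casing when up); moves with it. Axes as the balance.
- unit_key (a joint): Travel of the square unit key in m (20 x 20 mm cap between the power key and the tare bar, sprung like the tare bar), 0 up, 0.006 down. To be left alone.
- power_block: Loose white power block, about 0.8 kg, 200 (x) x 75 (y) x 46 mm high. Origin: centre of underside; z up; its -x end is towards the robot. On top: big black rocker centred at x = -62 mm, two round sockets at x = 0 and 45, small black round reset button (14 mm across) at x = 83.
- rocker (a joint): Rocker angle in rad: 0 off, 0.30 fully on; starts 0 to 0.03. 54 (x) x 36 (y) mm, two flat halves in a shallow V tipping about the block's y at x = -62, z = 46 mm. Off: the half by the sockets is level, the near (-x) half raised, its outer edge 64 mm above the bench. On: the near half is level, 56 mm above the bench. Needs about 3 N on the raised half; stays where left.
- rocker_on_half (a point): Point on the top face of the rocker's near (-x) half, 16.5 mm from the rocker's middle, where to press. Moves with the rocker: about 61 mm above the bench when off, 56 mm when fully on. Its y axis is that of the block.
- reset_button (a joint): Travel of the small reset button on the power block in m (sprung), 0 up, 0.004 down. To be left alone.
- weigh_tray: Loose white open weighing tray, 85 x 85 x 20 mm, 40 g, standing on the balance's pan. Origin: centre of its underside. To be left alone.
- glue_stick: Glue stick standing upright, 27 mm across and 92 mm high, between the balance and the power block. Origin: centre of its foot. Bystander.
- marker: Thick white marker with a pink cap, 132 mm long and 18 mm thick, lying. Origin: on its underside near its middle; x along it. Bystander.
- scissors: Blue-handled scissors lying flat, about 185 mm long along x, 10 mm high. Origin on the bench near the pivot. Bystander.
- beaker: Glass beaker, 68 mm across and 95 mm high, upright. Origin: centre of its foot. Bystander.
- pencil_pot: Empty green pencil pot, 76 mm across and 100 mm high, upright. Origin: centre of its foot. Bystander.
- model_kit: Ball-and-stick molecule model of four balls, about 80 mm across and 32 mm high, lying. Origin: under its middle ball. Bystander.
Not all that is in view belongs to the job. Leave any pink look-alike of the power_block alone.

How it is judged:
By the outcome, as a careful person would: the job done as asked, in the order asked, and still so for the second after the job is handed in, with the robot touching nothing.
It also fails if it takes over 48 s, if anything falls off the work surface, if the arm or the gripper's body presses on something with over 40 N, if the wrist force passes 120 N, or if a joint passes its speed limit or range.

### The arm

A 6-joint arm with a two-finger parallel gripper is mounted at the origin on the work surface. World frame = base frame: x ahead of the robot, y to its left, z up, the work surface at z = 0. Lengths are in m, angles in rad, forces in N, time in s.
With the tool pointing down it reaches from about 0.325 to 0.775 m from the base axis. Payload 5.5 kg.
Tool frame: the origin (TCP) lies between the finger pads; the fingertips stand 8 mm ahead of it and the grasp point (between the pads) lies 11 mm behind it (tcp_to_tips is the distance from the TCP to the fingertips, in m); z points along the fingers, y is the line along which they close (so a half turn about z gives the same grasp; the last joint's range is limited). The gripper opens to 88 mm and grips with 3 to 60 N. Pads are 20 mm wide; open, the fingers measure 115 mm over their backs; the gripper's body (75 mm by 178 mm) begins 61 mm behind the grasp point.
Start: joints at [-1.213, 0.091, 1.231, -0, 1.82, -0.057], TCP at [0.242, -0.549, 0.231] pointing down, gripper open.
Joint ranges: [-2.87, 2.87], [-0.86, 2.18], [0.17, 2.46], [-1.51, 4.65], [0.06, 2.69], [-2.65, 2.65]. Speed limits (rad/s): [2.57, 2.57, 3.01, 3.14, 3.14, 3.14].

### API

Orientations are given as a unit quaternion [w, x, y, z].
In Python, from bench import * gives the robot as it stands. Calls block until the motion is done:
- move_to(position, orientation): joint-space move of the TCP to a pose.
- move_l(position, speed=0.15, orientation=None): straight line of the TCP; orientation=None keeps the orientation; speed is the mean speed in m/s.
- movej(angles): joint-space move.
- gripper_open() and close(): open the fingers fully, or close them until they stop; the grip force is fixed at half the most.
- hold(seconds).
- inverse_kinematics(position, orientation): joint angles nearest the present ones, or None.
- state(): the state.
- get_image(name): name is "scene" or "side" or "wrist"; returns a dict with "frame" (480x640x3 uint8, blue, green, red), "depth" (480x640 float32, m along the optical axis (not along the pixel's ray), 0 where there is no reading), "camera_matrix" (3x3 intrinsics, pixels), "k1" (the pictures are not rectified: a ray, as slopes to the right and down, at radius r is drawn at 1 + k1 r^2 times it, then the intrinsics apply), "view" (4x4, takes a point from world to camera coordinates). Camera axes: x right, y up, looking along -z (the intrinsics and any distortion apply to the point x, -y, -z); pixel columns grow to the right and rows downward; lengths in m; the calibration is good to about 2 mm. A picture is of the moment at which its call begins.
A pose or a line that the arm cannot do raises IKError and nothing moves.
- job_done(): hands the job in; it is judged then, once.
The state is a dict: "time": time; "joint_pos": joint angles; "dq": joint speeds; "joint_torque": joint torques, N m; "ee_pos": TCP position; "ee_rot": TCP orientation; "ft_force": force on the tool from outside, world axes, zero at the start; "moment": the same for the moment, N m; "finger_gap": finger opening in m; "finger_force": force on a finger pad.
Only numpy, scipy, OpenCV 4.12 (cv2) and the standard library are available. Lean on these libraries where they do the work, as an engineer would, in place of code of your own. Each camera call takes 0.05 s, during which the arm holds its last target. There are 200 camera calls.

## Working session

There is one attempt and no reset: what is moved stays moved. The work goes in short steps, each a Python script; the robot and the scene stay as the last script left them, time stands still between calls to the robot, and variables do not carry over. Pictures are saved under pics/ and viewed, at most 10 in all, crops included, and the job is handed in when it is done.

```bash
mkdir -p pics
cat > h.py <<'E'
from bench import *
import numpy as np, cv2
def snap(n,f):
    im=get_image(n); cv2.imwrite(f'pics/{f}.png',im['frame']); np.savez(f'pics/{f}.npz',**{k:np.array(v) for k,v in im.items()}); return im
def load(f): return dict(np.load(f'pics/{f}.npz'))
def world(im,u,v,d=None,z=None):
    K=im['camera_matrix'];k=float(im['k1'])
    a=np.array([(u-K[0,2])/K[0,0],(v-K[1,2])/K[1,1]]);r=np.linalg.norm(a);q=r
    for _ in range(20): q=r/(1+k*q*q)
    a=a*(q/r if r>0 else 1)
    T=np.linalg.inv(im['view']); ray=T[:3,:3]@np.array([a[0],-a[1],-1]); o=T[:3,3]
    if z is not None: return o+ray*(z-o[2])/ray[2]
    if d is None:
        p=im['depth'][int(v)-1:int(v)+2,int(u)-1:int(u)+2]; d=np.median(p[p>0])
    return o+ray*d
E
python3 - <<'E'
from h import *
for n in('scene','side'):
    im=snap(n,n+'0'); T=np.linalg.inv(im['view']); print(n,T[:3,3].round(3),-T[:3,2].round(3))
s=state();print(s['time'],s['ee_rot'],s['ft_force'])
E
```

```text
scene [ 0.937 -0.576  0.987] [-0.334  0.509 -0.793]
side [0.297 1.174 0.743] [ 0.191 -0.845 -0.5  ]
0.1 [-8.51863068e-04  9.78569194e-01  2.05916458e-01 -1.37839214e-04] [ 0.64899579 -0.44258068 -1.05882142]
```

View pics/scene0.png

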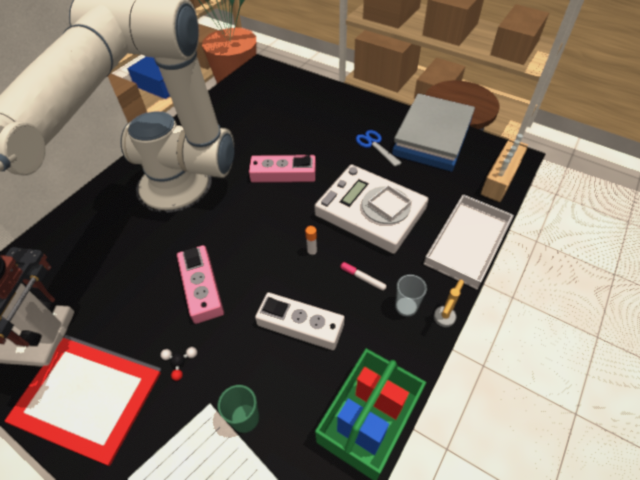

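View pics/side0.png

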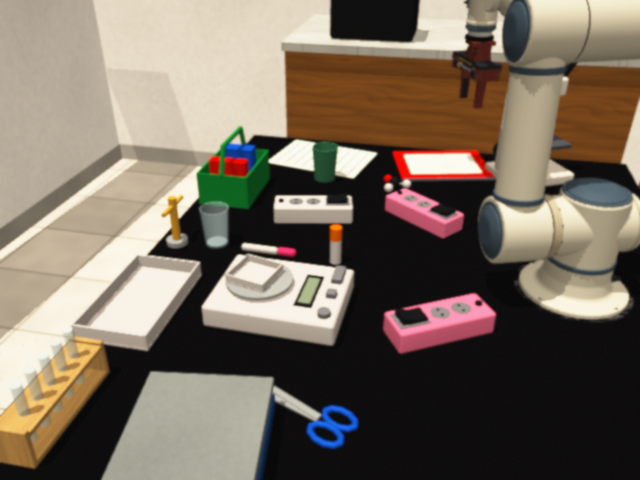

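The scene view shows the white power block centred near (300,320), with its rocker at (275,306). The balance is near (372,207), with its keys at (352,171), (341,184) and (329,198). The glue stick is at (311,240), between the two. The two pink blocks are decoys.

```bash
cat >> h.py <<'E'
def cloud(im):
    K=im['camera_matrix'];k=float(im['k1']);D=im['depth']
    v,u=np.mgrid[:480,:640]; uv=np.stack([u,v],-1).reshape(-1,1,2).astype(float)
    n=cv2.undistortPoints(uv,K,np.array([k,0,0,0,0.])).reshape(480,640,2)
    T=np.linalg.inv(im['view']); c=np.stack([n[...,0]*D,-n[...,1]*D,-D],-1)
    P=c@T[:3,:3].T+T[:3,3]; P[D<=0]=np.nan; return P
E
python3 - <<'E'
from h import *
for n,spots in(('scene0',dict(round=(352,171),sq=(341,184),tare=(329,198),pan=(386,203),rock=(275,306),blk=(300,322),glue=(311,232),sock2=(317,322),reset=(333,326))),
          ('side0',dict(round=(324,313),sq=(331,293),tare=(340,273),pan=(252,276),rock=(338,200),blk=(313,205),glue=(335,230),sock2=(296,202),reset=(280,201)))):
    im=load(n);P=cloud(im)
    for k,(u,v) in spots.items(): print(n,k,P[v,u].round(3))
    for nm,zl,zh in(('blk',.040,.052),('balance',.049,.061)):
        c=P[spots[nm if nm=='blk' else 'sq'][::-1]]; R=.14 if nm=='blk' else .32
        m=(P[...,2]>zl)&(P[...,2]<zh)&(np.linalg.norm(P[...,:2]-c[:2],axis=-1)<R)&(im['frame'].min(-1)>110)
        cc=cv2.connectedComponentsWithStats(m.astype(np.uint8))
        i=1+np.argmax(cc[2][1:,4]); q=P[cc[1]==i]
        r=cv2.minAreaRect((q[:,:2]*1000).astype(np.float32)); print(nm,len(q),r,np.median(q[:,2]).round(4))
E
```

```text
scene0 round [0.484 0.277 0.069]
scene0 sq [0.484 0.212 0.071]
scene0 tare [0.484 0.148 0.071]
scene0 pan [0.631 0.208 0.078]
scene0 rock [ 0.552 -0.205  0.058]
scene0 blk [ 0.623 -0.205  0.05 ]
scene0 glue [0.518 0.004 0.094]
scene0 sock2 [ 0.655 -0.183  0.046]
scene0 reset [ 0.695 -0.176  0.055]
blk 2036 ((611.37744140625, -192.51263427734375), (200.42738342285156, 77.21843719482422), 12.67961311340332) 0.0475
balance 2804 ((585.1681518554688, 212.08563232421875), (202.90737915039062, 261.23004150390625), 88.65094757080078) 0.0572
side0 round [0.479 0.292 0.067]
side0 sq [0.479 0.23  0.069]
side0 tare [0.475 0.157 0.069]
side0 pan [0.643 0.214 0.074]
side0 rock [ 0.546 -0.193  0.058]
side0 blk [ 0.606 -0.17   0.048]
side0 glue [0.512 0.022 0.091]
side0 sock2 [ 0.653 -0.179  0.047]
side0 reset [ 0.694 -0.174  0.048]
blk 954 ((612.1170654296875, -188.43592834472656), (199.75332641601562, 81.38398742675781), 12.526151657104492) 0.0474
balance 4449 ((584.7623901367188, 212.27639770507812), (206.00144958496094, 259.85272216796875), 88.83727264404297) 0.0561
```

```bash
cat >> h.py <<'E'
def down(deg): a=np.radians(deg)/2; return [0,np.cos(a),np.sin(a),0]
BLK=(np.array([.611,-.191]),12.6); BAL=(np.array([.585,.212]),-1.25)
def pt(B,x,y):
    a=np.radians(B[1]); return B[0]+np.array([x*np.cos(a)-y*np.sin(a),x*np.sin(a)+y*np.cos(a)])
E
python3 - <<'E'
from h import *
close()
p=pt(BLK,-.0785,0); move_to([p[0],p[1],.19],down(BLK[1]))
s=state();print(p,s['time'],s['ee_pos'],s['ft_force'],s['finger_gap'])
im=snap('wrist','w1'); P=cloud(im)
m=(P[...,2]>.040)&(P[...,2]<.052)&(im['frame'].min(-1)>110)
q=P[m]; print(len(q)); r=cv2.minAreaRect((q[:,:2]*1000).astype(np.float32));print(r,np.median(q[:,2]))
E
```

```text
[ 0.53439053 -0.20812424] 3.0917 [ 0.5341188  -0.20901819  0.19010403] [-0.38754751 -0.29159008 -0.399847  ] 0.00023142224625943334
22097
((558.909423828125, -214.07986450195312), (327.681884765625, 327.2996826171875), 53.7591667175293) 0.04530843236282395
```

View pics/w1.png

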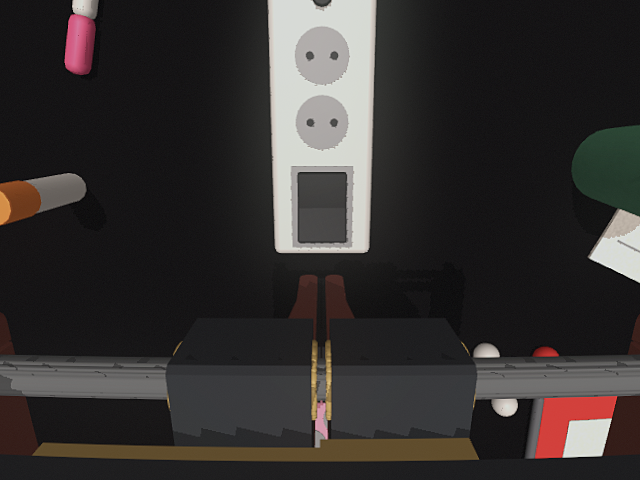

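The wrist view shows the rocker spanning columns 297–347 and rows 172–243. Its raised near half is below row 208. The sockets are at (322,122) and (322,56), and the block looks well aligned with the tool.

Run:
```python
from h import *
im=load('w1')
s1=world(im,322,122,z=.046);s2=world(im,322,56,z=.046)
print('sock',s1,s2,np.degrees(np.arctan2(*(s2-s1)[1::-1])))
for u,v in((297,243),(347,243)): print('near',world(im,u,v,z=.064))
for u,v in((298,172),(346,172)): print('far',world(im,u,v,z=.056))
print('half',world(im,322,222), 'blkedges',world(im,274,200,z=.046),world(im,371,200,z=.046))
print('model sock',pt(BLK,0,0),pt(BLK,.045,0),'near edge',pt(BLK,-.0885,0),'half',pt(BLK,-.0785,0))
```

```text
sock [ 0.61048671 -0.19187189  0.046     ] [ 0.6537923  -0.18221151  0.046     ] 12.575335016996823
near [ 0.52328863 -0.19260279  0.064     ]
near [ 0.53119143 -0.22816973  0.064     ]
far [ 0.57284858 -0.18263785  0.056     ]
far [ 0.58030575 -0.21617026  0.056     ]
half [ 0.54118893 -0.20729309  0.05789621] blkedges [ 0.54729825 -0.16888822  0.046     ] [ 0.56317375 -0.24029502  0.046     ]
model sock [ 0.611 -0.191] [ 0.65491625 -0.18118355] near edge [ 0.52463137 -0.21030568] half [ 0.53439053 -0.20812424]
```

```bash
cat >> h.py <<'E'
def press(p,tip0,tipmin,F=12,step=.001):
    f0=np.array(state()['ft_force'])[2]; z=tip0+.008; move_l([p[0],p[1],z],.12); log=[]
    while z-.008>tipmin:
        z-=step; move_l([p[0],p[1],z],.03)
        s=state(); f=s['ft_force'][2]-f0; log.append((round((s['ee_pos'][2]-.008)*1000,1),round(f,1)))
        if f>F: break
    print(log,state()['time'],s['ee_pos'],s['ft_force'])
E
python3 - <<'E'
from h import *
p=pt(BLK,-.0775,0)-[0,.0005]
press(p,.068,.053)
move_l([p[0],p[1],.19],.2)
snap('wrist','w2'); print(state()['time'])
E
```

```text
[(np.float64(67.6), np.float64(-1.1)), (np.float64(66.0), np.float64(-1.8)), (np.float64(64.9), np.float64(-0.2)), (np.float64(63.9), np.float64(-1.8)), (np.float64(63.1), np.float64(-1.1)), (np.float64(62.3), np.float64(1.9)), (np.float64(61.1), np.float64(2.0)), (np.float64(59.9), np.float64(1.9)), (np.float64(58.8), np.float64(1.5)), (np.float64(57.8), np.float64(0.7)), (np.float64(56.8), np.float64(1.4)), (np.float64(56.3), np.float64(4.6)), (np.float64(56.2), np.float64(7.9)), (np.float64(56.2), np.float64(13.0))] 7.7417 [ 0.53535597 -0.20844855  0.06418614] [-7.56126194  0.99962472 14.23732822]
8.5833
```

View pics/w2.png

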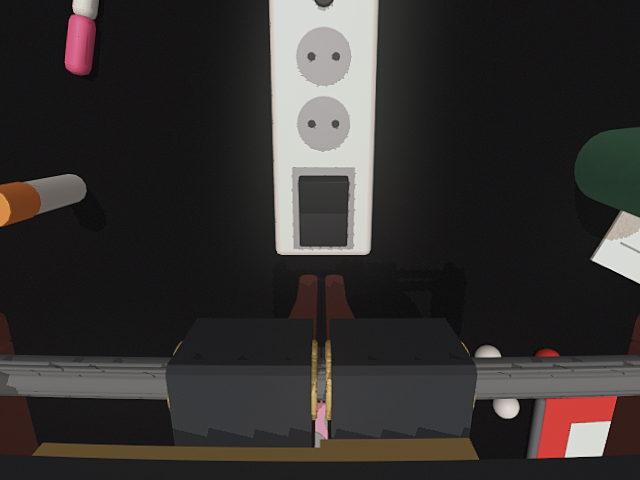

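The rocker hit a hard stop at 56.2 mm. The picture shows its far half now raised and the block in place, within about 2 px. Next is the balance.

Run:
```python
from h import *
p=pt(BAL,-.104,.02); move_to([p[0]-.01,p[1],.2],down(BAL[1]))
s=state();print(p,s['time'],s['ee_pos'],s['ft_force'])
snap('wrist','w3')
```

```text
[0.48146105 0.23426399] 10.225 [0.47181856 0.233566   0.19981482] [ 0.19734965 -0.17518026  0.11932878]
```

View pics/w3.png

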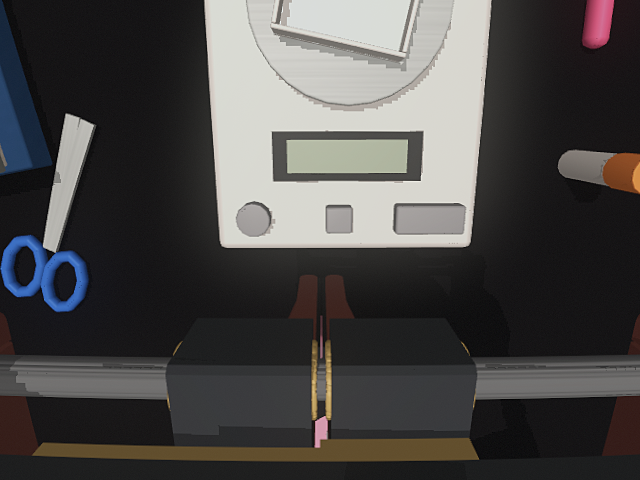

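The wrist view shows the round key at (253,218), the square key at (339,218) and the tare bar at (430,218). The balance is square to the tool.

Run:
```python
from h import *
im=load('w3')
for n,u,v,y in(('pow',253,218,.07),('unit',339,218,.006),('tare',430,218,-.062)): print(n,world(im,u,v,z=.067),pt(BAL,-.104,y))
p=(world(im,253,218,z=.067)[:2]+pt(BAL,-.104,.07))/2; print(p)
move_to([p[0],p[1],.1],down(BAL[1]))
press(p,.072,.058,F=14)
move_l([p[0],p[1],.1],.15); print(state()['time'])
```

```text
pow [0.482872   0.28431218 0.067     ] [0.48255179 0.28425209]
unit [0.48140746 0.22119185 0.067     ] [0.48115564 0.22026732]
tare [0.47992218 0.154182   0.067     ] [0.47967223 0.1522835 ]
[0.4827119  0.28428214]
[(np.float64(72.1), np.float64(-1.5)), (np.float64(70.0), np.float64(-2.1)), (np.float64(68.8), np.float64(-1.7)), (np.float64(67.8), np.float64(-1.6)), (np.float64(66.9), np.float64(-0.8)), (np.float64(66.2), np.float64(-1.2)), (np.float64(65.2), np.float64(0.3)), (np.float64(64.1), np.float64(1.9)), (np.float64(62.9), np.float64(-0.3)), (np.float64(61.9), np.float64(0.2)), (np.float64(61.4), np.float64(3.4)), (np.float64(61.3), np.float64(6.5)), (np.float64(61.2), np.float64(10.7)), (np.float64(61.1), np.float64(15.5))] 14.6167 [0.48294191 0.28437584 0.06914025] [-6.76789809 -3.35482229 16.94953426]
14.9917
```

Run:
```python
from h import *
p=np.array([.4798,.1530])
move_l([p[0],p[1],.1],.15)
press(p,.072,.058,F=16)
hold(.3); print(state()['ft_force'])
move_l([p[0],p[1],.12],.1)
q=pt(BAL,-.104,.02); move_to([q[0]-.01,q[1],.2],down(BAL[1])); hold(.3)
im=snap('wrist','w4'); P=cloud(im)
for n,u,v in(('pow',253,218),('unit',339,218),('tare',430,218)):print(n,np.nanmedian(P[v-4:v+5,u-4:u+5,2]))
P=cloud(load('w3'))
for n,u,v in(('pow',253,218),('unit',339,218),('tare',430,218)):print('before',n,np.nanmedian(P[v-4:v+5,u-4:u+5,2]))
print(state()['time']); a=snap('scene','scene1')
```

```text
[(np.float64(71.6), np.float64(0.1)), (np.float64(70.1), np.float64(0.1)), (np.float64(68.9), np.float64(0.5)), (np.float64(67.9), np.float64(-0.3)), (np.float64(67.3), np.float64(1.4)), (np.float64(66.2), np.float64(1.6)), (np.float64(65.1), np.float64(2.1)), (np.float64(64.1), np.float64(3.3)), (np.float64(63.1), np.float64(1.8)), (np.float64(62.1), np.float64(2.8)), (np.float64(61.3), np.float64(5.3)), (np.float64(61.2), np.float64(9.2)), (np.float64(61.2), np.float64(12.8)), (np.float64(61.1), np.float64(17.9))] 19.8333 [0.4800813  0.15307398 0.06905393] [-6.41143763 -1.16061414 18.05716973]
[-6.90505012 -1.67205534 17.5203972 ]
pow 0.06020714995387533
unit 0.06621519818777877
tare 0.06630097005280175
before pow 0.06532226102789596
before unit 0.0663174667464771
before tare 0.06617343900683448
21.7083
```

View pics/w4.png

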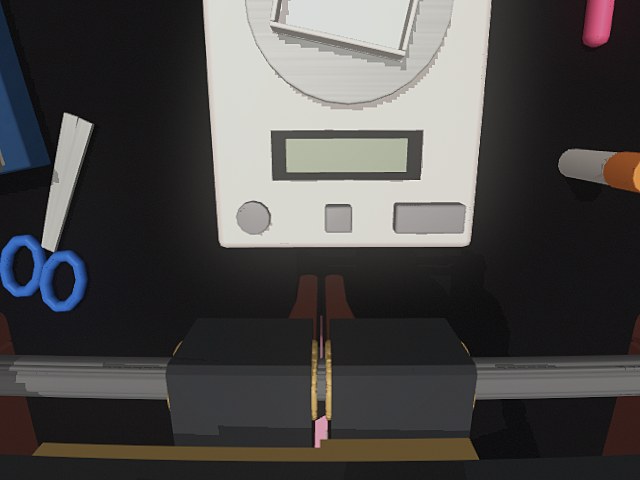

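View pics/scene1.png

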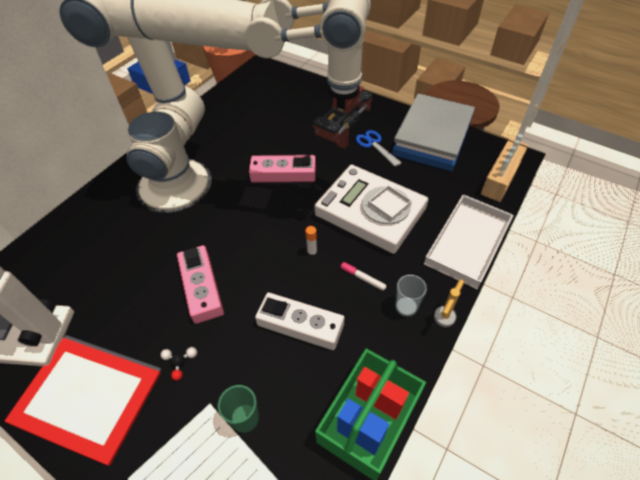

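Both views show the power key sunk, with its top at 60 mm. The tare bar is back up, the square key and tray are unchanged, and the block is still at (300,320).

```bash
python3 -c "
from h import *
print(job_done())"
```

```text
the job is handed in; nothing more can be done
None
```

I pressed the rocker home, then the power key (it stayed in), then the tare bar, which came back up; everything else looks unmoved in the final pictures, and I handed the job in at about 22 s.

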